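Unlock the top lamp housing from the stack and lock it in the screwdriving fixture

ROBOT

A 7-joint arm with a two-finger parallel gripper is mounted at the origin on the work surface. World frame = base frame: x ahead of the robot, y to its left, z up, the work surface at z = 0. Lengths are in m, angles in degrees, forces in N, time in s.
With the tool pointing down it reaches from about 0.425 to 0.875 m from the base axis. Payload 4.7 kg.
Tool frame: the origin (TCP) lies between the finger pads; the fingertips stand 11 mm ahead of it and the grasp point (between the pads) lies 8 mm behind it (env.tcp_to_tips is the distance from the TCP to the fingertips, in m); z points along the fingers, y is the line along which they close (so a half turn about z gives the same grasp; the last joint's range is limited). The gripper opens to 87 mm and grips with 3 to 60 N. Pads are 19 mm wide; open, the fingers measure 117 mm over their backs; the gripper's body (75 mm by 190 mm) begins 51 mm behind the grasp point.
Start: joints at [72.027, 18.392, -4.016, 83.108, 1.295, 78.541, -3.26], TCP at [0.209, -0.615, 0.234] pointing down, gripper open.
Joint ranges: [-163.93, 163.93], [-17.29, 119.83], [-79.2, 71.16], [3.27, 140.29], [-89.18, 269.18], [5.43, 117.66], [-154.24, 154.24]. Speed limits (degrees/s): [147.25, 147.25, 180, 180, 180, 180, 180].

INTERFACE

Orientations are given as [roll, pitch, yaw] about the fixed x, y, z axes, in that order (R = Rz(yaw) Ry(pitch) Rx(roll)).
In Python, from cell import env, viewer gives the robot as it stands.
- The arm moves only by the tool step_arm, never from a script. Its arguments are lists of equal length, an entry for each row: "delta_pos": the shift along the tool's x, y, z in units of 0.2 m (1.0 is 0.2 m), a list of three; "rot": the turn, a rotation vector about the tool's x, y, z in units of 1.5 rad (1.0 is 1.5 rad), a list of three; "gripper": the gripper command: -1 is shut, 1 is fully open, values between are in proportion. A call has 1 to 20 rows; each row is the pose to reach, as a shift and turn from the pose commanded when the call began, along the tool's axes at that moment; what a row does not reach only later rows make up. A row lasts 1/8 s, in which the tool goes at most 62.5 mm and 10.7 degrees, less where a joint would pass 70% of its speed; a pose out of reach is approached as far as the arm can. A call with a number of a shift or a turn outside -1 to 1 is refused whole. A call with a gripper value outside its range is refused whole. The fingers move at their own pace and stop on an object; "squeeze" is the grip in N (left out, the last holds). Time passes only in rows, so rows that repeat a pose let the fingers close. It gives the time, the measured TCP pose, the force, the opening and the grip force at its end, in the units of the state.
- env.get_obs(): the state, without advancing time (a new reading comes with each control period).
- viewer.read_camera(name): name is "scene" or "top" or "wrist"; returns a dict with "img" (400x640x3 uint8, red, green, blue), "fx", "fy", "cx", "cy" (pixels), "pose" (4x4, takes a point from camera to world coordinates). Camera axes: x right, y down, z forward; pixel columns grow to the right and rows downward; lengths in m; the calibration is good to about 2 mm. The wrist camera is an equidistant fisheye: a pixel r from the principal point sees the ray r / f radians off the axis. A picture is of the moment at which its call begins. There is no depth.
- env.sign_off(): hands the job in; it is judged then, once.
The state is a dict: "time_s": time; "qpos": joint angles; "joint_velocities": joint speeds; "effort": joint torques, N m; "tool_pos": TCP position; "tool_rot": TCP orientation; "force": force on the tool from outside, world axes, zero at the start; "wrist_torque": the same for the moment, N m; "grip_width": finger opening in m; "grasp_force": force on a finger pad.
Only numpy, scipy, OpenCV 4.12 (cv2) and the standard library are available. Lean on these libraries where they do the work, as an engineer would, in place of code of your own. Each camera call takes 0.05 s, during which the arm holds its last target. There are 200 camera calls.

TASK

Take the top lamp housing off the nested stack: twist it anticlockwise (seen from above) while easing it up out of its twist-lock, without forcing it and without loosening or moving the housing beneath. Set it in the empty round fixture beside the parked screwdriver and twist it clockwise until it is fully home and locked, then let go; leave everything else on the bench where it is.

Things in the scene. Friction and masses are not known exactly. Their poses are not given: they have to be found in the camera images.
- top_housing: The uppermost of three identical white plastic round lamp housings nested mouth up, about 0.32 kg, 161 mm across its rim flange (heights 50 to 64). Below the flange the pan's radius is 54 mm at the floor, 62 at height 47. Origin: centre of underside, z up. It starts locked: axis and yaw as the housing beneath, 34 mm above it. The block beneath reaches up inside its tower: clear after 65 mm of lift.
- top_block (a point): Centre of the flat top of the top housing's lampholder block, on its axis, 98 mm above its underside. The block is the natural grip: solid, upright sides, 46 mm along the housing's x, 34 mm along its y, 28 mm high, standing on a hollow round tower of radius 34 mm and height 70.
- top_ear (a point): Middle of the top housing's twist-lock ear on its x axis, 68 mm from its axis, 24 mm above its underside. Three such ears stand out from the pan at 0, 120 and 240 degrees from x: 16 degrees wide, tips at radius 73.5 mm. On the rim of every housing are three hooked lugs at the same angles, which hold the ears of the housing above.
- second_housing: The identical housing directly beneath the top one, nested and locked in the same way into the bottom housing. Only its twist-lock and weight hold it: it comes along if the top one is pulled hard against its lugs while twisting. Origin: centre of its underside.
- second_ear (a point): Middle of the second housing's ear on its x axis, 68 mm from its axis, 24 mm above its underside. The top housing is under this housing's lugs for the first 26 degrees of anticlockwise twist, and free to lift from there until 94 degrees, where its ears meet the backs of the next lugs.
- carrier: Round plywood carrier board, 190 mm across and 12 thick, screwed to the bench, the bottom housing of the stack fixed on it. Origin: centre of the board's underside, on the stack's axis; its x is the housings' x at the start. The top housing's underside starts 80 mm above it.
- fixture: Screwdriving fixture fixed to the bench: steel plate (radius 92 mm, 10 thick, with a tongue to x = 142 mm) with an empty aluminium ring, outer radius 80.5 mm, lugs up to 55 mm high, with the same twist-lock. Origin: on the ring's axis, under the plate. A housing locked home has its underside 16 mm above the origin and its yaw equal to the fixture's or 120 or 240 degrees from it (all three are right).
- driver_top (a point): Top of the black electric screwdriver parked upright in a holster on the fixture's plate, fixed, radius 19 mm: 232 mm above the bench, 114 mm from the ring's axis along the fixture's x.
- seat0 (a point): Where the middle of an ear lies when a housing is locked home in the ring: under the lug at 0 degrees from the fixture's x, 68 mm from its axis, 40 mm above the bench. Set in unlocked, a housing stands with its ears between the lugs, underside 21 mm above the origin, turned 27 to 93 degrees anticlockwise from a home yaw; then clockwise to the stop locks it.
- seat1 (a point): As seat0, under the lug at 120 degrees. In every twist-lock here the ears ride on a ramp: twisting anticlockwise from home raises the housing 1 mm per 8 degrees, 5 mm in all at 40 degrees, level from there. Vertical play under the lugs about 3 mm, sideways play about 2 mm.
- seat2 (a point): As seat0, under the lug at 240 degrees. Pressing hard down on a ramp while twisting makes the housing bind and slip in the grip; it turns freely when carried within the play or resting by its own weight.
- masking_tape: Roll of masking tape lying flat, 96 mm across, 48 mm high; leave alone. Origin: centre of underside.
- spray_can: Slim aluminium spray can with black cap, 53 mm across, 180 mm high, light; leave alone. Origin: centre of underside.
- screw_tray: Steel tray of screws, 70 x 110 x 22 mm; leave alone. Origin: centre of underside.
- cover_stack: Low stack of white lamp covers, 152 mm across, 72 mm high, without any tower; leave alone. Origin: centre of underside.
- holder_box: Open cardboard box of lampholders, 150 x 110 x 75 mm; leave alone. Origin: centre of underside.
- pliers: Pliers lying on the bench, 215 mm long along their x, 18 mm high; leave alone. Origin: under the joint.
Mind the look-alikes: they are no part of the job. What is shaped like the top_housing but green is not meant.

How it is judged (in metres and radians):
On the way:
1. the top housing is twisted free and lifted clear of the housing beneath, which is still locked (z of top_housing in the frame of second_housing above 0.075 m and distance of second_ear from where it was at the start of the episode below 0.015 m), for 0.2 s.
At the end, for the whole second after the job is handed in: Top housing upright, released and at rest in the fixture ring, on its axis within 6 mm, turned home under the lugs (an ear within 10 mm of a seat), underside 16 mm up (under 18.5). Second housing still locked in the stack (its ear within 15 mm of its start) ((distance between top_ear and seat0 below 0.01 m or distance between top_ear and seat1 below 0.01 m or distance between top_ear and seat2 below 0.01 m) and horizontal distance between top_housing and fixture below 0.006 m and z of top_housing in the frame of fixture below 0.0185 m and angle between top_housing's own z axis and vertical below 0.04 rad and linear speed of top_housing below 0.01 m/s and distance of second_ear from where it was at the start of the episode below 0.015 m); the robot touches nothing.
It fails at once if the second housing is turned loose, lifted or shifted (its ear moves more than 20 mm) (distance of second_ear from where it was at the start of the episode above 0.02 m).
It fails at once if the housings are forced against each other with more than 60 N (contact force between top_housing and second_housing above 60 N).
It fails at once if a bystander is moved more than 20 mm (distance of any of masking_tape, spray_can, screw_tray, cover_stack, holder_box, pliers from where it was at the start of the episode above 0.02 m).
It also fails if it takes over 48 s, if anything falls off the work surface, if the arm or the gripper's body presses on something with over 40 N, if the wrist force passes 120 N, or if a joint passes its speed limit or range.

## Working session

There is one attempt and no reset: what is moved stays moved. The work goes in short steps, Python scripts to look and compute and a tool call to move; the robot and the scene stay as the last step left them, time stands still between calls to the robot, and variables do not carry over. Pictures are saved under pics/ and viewed, at most 10 in all, crops included, and the job is handed in when it is done.

Besides the shell and the picture viewer there is one more tool, called after "Emit:" in YAML: its name, and indented under it one key for each argument. step_arm: Moves the arm, as the interface text tells. Shifts and turns lie within -1 to 1; 1 stands for 0.2 m of shift or 1.5 rad of turn. Its arguments: {"type":"object","properties":{"delta_pos":{"type":"array"},"rot":{"type":"array"},"gripper":{"type":"array"},"squeeze":{"type":"number"}},"required":["delta_pos","rot","gripper"]}

```bash
mkdir -p pics
python3 - <<'E'
from cell import env, viewer
import cv2,numpy as np
for n in("scene","top"):
    d=viewer.read_camera(n); cv2.imwrite(f"pics/{n}0.png",d["img"][:,:,::-1]); np.savez(f"{n}0.npz",**d)
    print(n,d["fx"],d["fy"],d["cx"],d["cy"],np.round(d["pose"],4).tolist())
print(env.get_obs())
E
```

```text
scene 400.67515827250065 400.67515827250065 310.585701748213 197.47615308946524 [[-0.4652, 0.6485, -0.6026, 1.2043], [0.8851, 0.328, -0.3302, 0.4242], [-0.0165, -0.6869, -0.7265, 1.0502], [0.0, 0.0, 0.0, 1.0]]
top 494.0749201757994 494.0749201757994 308.1981923610001 200.46658532168902 [[-0.0178, -0.9915, 0.1292, 0.2999], [-0.9997, 0.0196, 0.0125, -0.0074], [-0.0149, -0.1289, -0.9915, 1.4351], [0.0, 0.0, 0.0, 1.0]]
{'time_s': 0.1, 'qpos': array([72.02501044, 18.43426983, -4.01382526, 83.16915875,  1.29547082,
       78.5388091 , -3.25853119]), 'joint_velocities': array([ 0.10198024, -0.09993987, -0.15069909, -0.22061657, -0.00697712,
        0.08215321,  0.02333352]), 'effort': array([-9.40056962e-04, -4.92571807e+01, -4.06235782e-01, -3.13397419e+01,
       -6.42072642e-02,  3.94669280e-02,  5.78363597e-05]), 'tool_pos': array([ 0.20907054, -0.61495913,  0.23256585]), 'tool_rot': array([-1.79903011e+02,  6.41546772e-03,  1.87845608e+01]), 'force': array([ 0.33888151,  0.41056162, -0.11950665]), 'wrist_torque': array([-0.01551616, -0.01310534,  0.03697416]), 'grasp_force': 0.0, 'grip_width': 0.0871068142965343}
```

View pics/scene0.png

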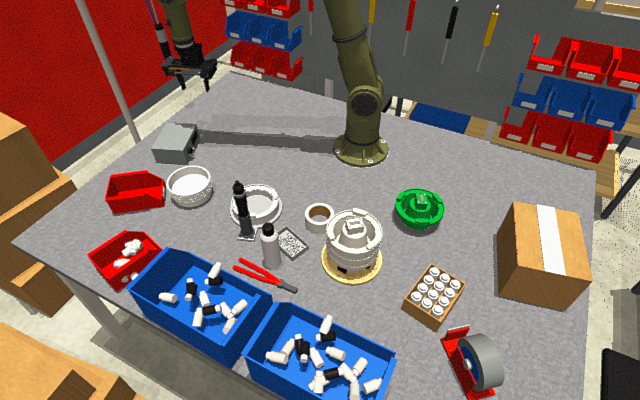

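View pics/top0.png

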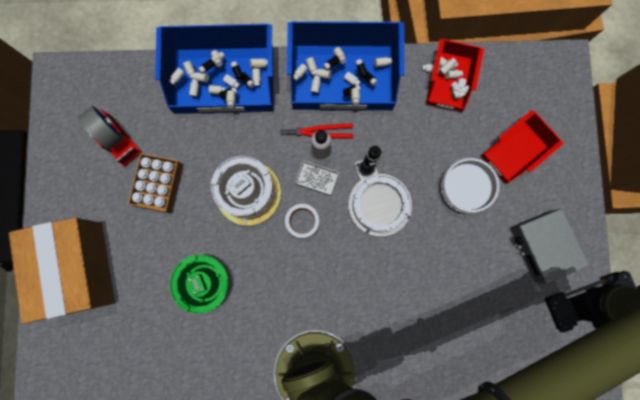

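The scene shows the stack on its plywood carrier at top px (241,187), the fixture ring at (380,205) with the driver at (372,155), and the can, tape and tray between them. Next I'll zoom in on those two.

```bash
cat > h.py <<'E'
import numpy as np,cv2
def ray(d,u,v,fish=False):
    x=(u-d["cx"])/d["fx"];y=(v-d["cy"])/d["fy"]
    if fish:
        r=np.hypot(x,y); k=np.sin(r)/r if r>1e-9 else 1; c=np.array([x*k,y*k,np.cos(r)])
    else: c=np.array([x,y,1.])
    return d["pose"][:3,:3]@c
def onz(d,u,v,z,fish=False):
    r=ray(d,u,v,fish);o=d["pose"][:3,3]; return o+r*(z-o[2])/r[2]
def proj(d,P,fish=False):
    P=np.atleast_2d(P); c=(P-d["pose"][:3,3])@d["pose"][:3,:3]
    if fish:
        n=np.hypot(c[:,0],c[:,1])+1e-12; t=np.arctan2(n,c[:,2]); x,y=c[:,0]/n*t,c[:,1]/n*t
    else: x,y=c[:,0]/c[:,2],c[:,1]/c[:,2]
    return np.c_[x*d["fx"]+d["cx"],y*d["fy"]+d["cy"]]
E
python3 - <<'E'
from h import *
t=np.load("top0.npz")
print("block",onz(t,241,186,.178),"ring",onz(t,380,205,.055),"drv",onz(t,374,151,.232))
a=cv2.imread("pics/top0.png")[140:244,196:286];b=cv2.imread("pics/top0.png")[140:244,336:426]
s=cv2.imread("pics/scene0.png")[180:284,210:390]
f=lambda i,k:cv2.resize(i,None,fx=k,fy=k,interpolation=cv2.INTER_CUBIC)
k=800/180
im=f(np.hstack([a,b]),k);cv2.imwrite("pics/crop0.png",im);print(im.shape)
E
```

```text
block [0.50477603 0.18114239 0.178     ] ring [ 0.4629155  -0.19142785  0.055     ] drv [ 0.57729153 -0.1578947   0.232     ]
(462, 800, 3)
```

View pics/crop0.png

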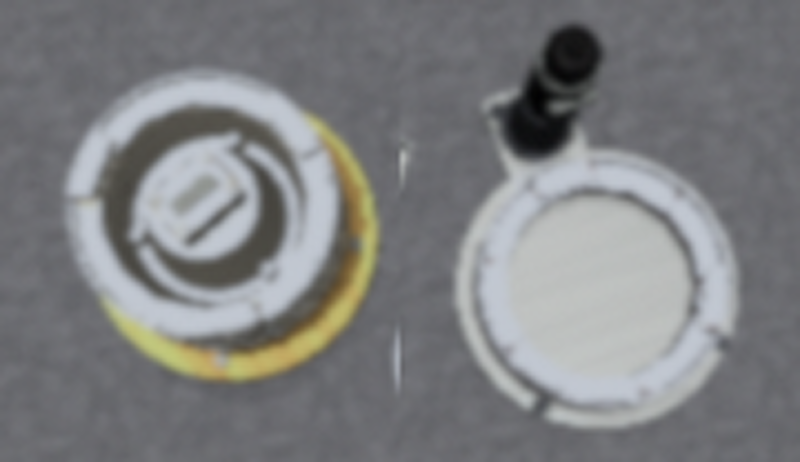

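The crop shows the top housing's block with its long axis running up-right, so housing yaw is about -48 or 132. The fixture's driver lies at about 16 degrees from its axis. I'm moving over the fixture first for a close look on the way.

Emit:
step_arm:
  delta_pos:
    - [0.94, -0.8, -0.6]
    - [0.94, -0.8, -0.6]
    - [0.94, -0.8, -0.6]
    - [0.94, -0.8, -0.6]
    - [0.94, -0.8, -0.6]
    - [0.94, -0.8, -0.6]
  rot:
    - [0, 0, 0]
    - [0, 0, 0]
    - [0, 0, 0]
    - [0, 0, 0]
    - [0, 0, 0]
    - [0, 0, 0]
  gripper: [1, 1, 1, 1, 1, 1]

```text
time_s: 0.85
tool_pos: [0.3366, -0.4028, 0.3542]
tool_rot: [179.9, -0.0, 18.9]
force: [-0.6, -2.1, 0.2]
grip_width: 0.0872
grasp_force: 0.0
```

Emit:
step_arm:
  delta_pos:
    - [0.94, -0.8, 0]
    - [0.94, -0.8, 0]
    - [0.94, -0.8, 0]
    - [0.94, -0.8, 0]
    - [0.94, -0.8, 0]
    - [0.94, -0.8, 0]
    - [0.94, -0.8, 0]
  rot:
    - [0, 0, -0.4]
    - [0, 0, -0.4]
    - [0, 0, -0.4]
    - [0, 0, -0.4]
    - [0, 0, -0.4]
    - [0, 0, -0.4]
    - [0, 0, -0.4]
  gripper: [1, 1, 1, 1, 1, 1, 1]

```text
time_s: 1.72
tool_pos: [0.461, -0.1942, 0.3527]
tool_rot: [-179.9, 0.0, 52.9]
force: [0.3, 0.1, -0.4]
grip_width: 0.0868
grasp_force: 0.0
```

```bash
cat > shot.py <<'E'
import sys
from cell import env, viewer
from h import *
n=sys.argv[1]
d=viewer.read_camera("wrist"); np.savez(n+".npz",**d)
cv2.imwrite(f"pics/{n}.png",cv2.resize(d["img"][:,:,::-1],(800,500)))
o=env.get_obs(); print(o["time_s"],o["tool_pos"],o["tool_rot"],o["qpos"].round(1),o["force"].round(1)); print(d["pose"].round(3),d["fx"],d["cx"],d["cy"])
E
python3 shot.py w1
```

```text
1.775 [ 0.461218   -0.19376376  0.35293102] [-1.79944889e+02  2.39158105e-02  5.29106483e+01] [ 46.5  -0.8 -26.3  91.5  -0.4  89.3 -16.8] [ 0.6 -0.3 -0.7]
[[ 0.797 -0.578 -0.178  0.509]
 [-0.604 -0.762 -0.233 -0.13 ]
 [-0.001  0.293 -0.956  0.504]
 [ 0.     0.     0.     1.   ]] 309.70691628693146 318.8336557050713 203.7725737121456
```

View pics/w1.png

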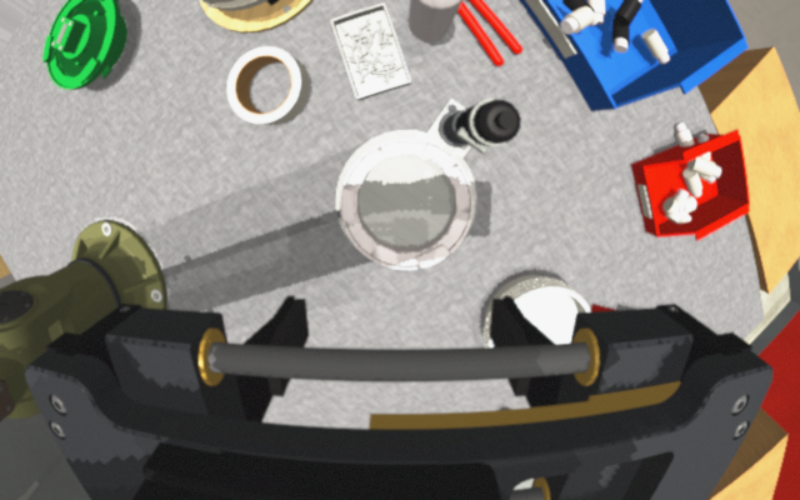

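View w1 shows the fixture ring centred at about (407,200), the driver top at (503,120), tape at (263,85) and tray at (370,50). The driver points away from the gripper's right. Next is a look above the stack.

Emit:
step_arm:
  delta_pos:
    - [0.81, -0.48, 0]
    - [0.81, -0.48, 0]
    - [0.81, -0.48, 0]
    - [0.81, -0.48, 0]
  rot:
    - [0, 0, 0]
    - [0, 0, 0]
    - [0, 0, 0]
    - [0, 0, 0]
  gripper: [1, 1, 1, 1]

```text
time_s: 2.28
tool_pos: [0.4825, 0.0007, 0.3541]
tool_rot: [180.0, -0.1, 53.6]
force: [0.2, -1.5, -1.2]
grip_width: 0.0873
grasp_force: 0.0
```

Emit:
step_arm:
  delta_pos:
    - [0.81, -0.48, 0]
    - [0.81, -0.48, 0]
    - [0.81, -0.48, 0.2]
    - [0.81, -0.48, 0.2]
    - [0.81, -0.48, 0.2]
    - [0.81, -0.48, 0.2]
  rot:
    - [0, 0, 0.13]
    - [0, 0, 0.13]
    - [0, 0, 0.13]
    - [0, 0, 0.13]
    - [0, 0, 0.13]
    - [0, 0, 0.13]
  gripper: [1, 1, 1, 1, 1, 1]

```text
time_s: 3.02
tool_pos: [0.5038, 0.1804, 0.3138]
tool_rot: [179.9, 0.0, 41.8]
force: [-0.4, -1.0, -0.4]
grip_width: 0.0871
grasp_force: 0.0
```

```bash
python3 shot.py w2
python3 - <<'E'
from h import *
from scipy.ndimage import map_coordinates
def fit(d,fish,r,z,x0,span=.03,sgn=1):
    g=cv2.cvtColor(d["img"],cv2.COLOR_RGB2GRAY).astype(float); a=np.radians(np.arange(0,360,3)); best=None
    def S(x,y,rr):
        p=proj(d,np.c_[x+rr*np.cos(a),y+rr*np.sin(a),np.full(a.size,z)],fish); return map_coordinates(g,[p[:,1],p[:,0]],order=1,mode='nearest')
    X=[(np.clip(sgn*(S(x,y,r-.003)-S(x,y,r+.003)),-30,30).mean(),x,y) for x in np.arange(x0[0]-span,x0[0]+span,.0015) for y in np.arange(x0[1]-span,x0[1]+span,.0015)]
    return np.round(max(X),4)
L=lambda n:dict(np.load(n+".npz"))
t,w1,w2=L("top0"),L("w1"),L("w2")
print("plate top",fit(t,0,.092,.01,(.463,-.191)),"w1",fit(w1,1,.092,.01,(.463,-.191)))
print("drv",onz(t,374.9,151.3,.232),onz(w1,402.4,96,.232,True))
print("carrier top",fit(t,0,.095,.012,(.505,.181)),"w2",fit(w2,1,.095,.012,(.505,.181)))
print("flange top",fit(t,0,.0805,.144,(.505,.181)),"w2",fit(w2,1,.0805,.144,(.505,.181)))
E
```

```text
3.075 [0.50385519 0.18046539 0.31400867] [ 1.79928385e+02 -3.68757306e-03  4.17528882e+01] [ 24.3   6.2 -50.3  90.7   4.9  85.3 -74.5] [-0.5 -0.2  0.6]
[[ 0.665 -0.714 -0.217  0.563]
 [-0.747 -0.636 -0.195  0.234]
 [ 0.001  0.292 -0.956  0.465]
 [ 0.     0.     0.     1.   ]] 309.70691628693146 318.8336557050713 203.7725737121456
plate top [28.94   0.472 -0.194] w1 [26.5087  0.4675 -0.1985]
drv [ 0.57648341 -0.160098    0.232     ] [ 0.57695888 -0.16142031  0.232     ]
carrier top [17.9308  0.5155  0.1885] w2 [9.9734 0.5095 0.1885]
flange top [27.826   0.5125  0.1885] w2 [14.8327  0.5125  0.1915]
```

View pics/w2.png

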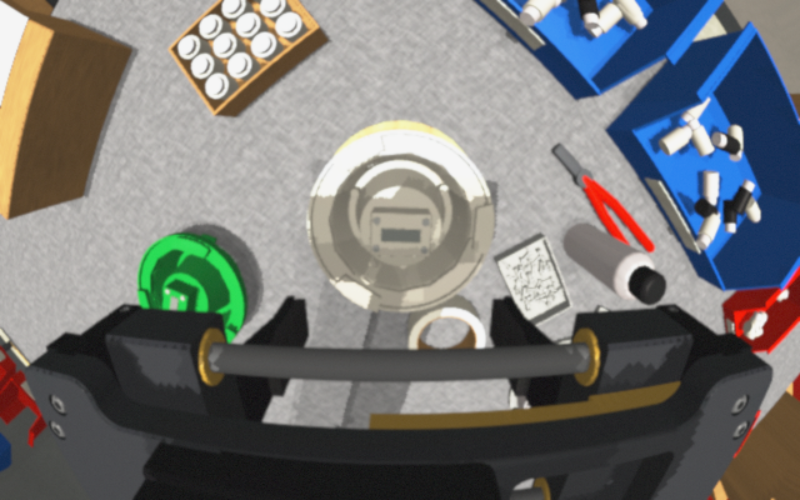

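View w2 shows the stack centred at (400,216) with the block near (401,233), its long side across the image, along the finger closing direction. I'll enlarge this.

Run:
```python
from h import *
w=dict(np.load("w2.npz"))["img"][90:260,235:405,::-1]
w=cv2.convertScaleAbs(w.astype(float)*1.0,alpha=1.6,beta=-130)
cv2.imwrite("pics/c2.png",cv2.resize(w,(595,595),interpolation=cv2.INTER_CUBIC))
```

```text
(no output)
```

View pics/c2.png

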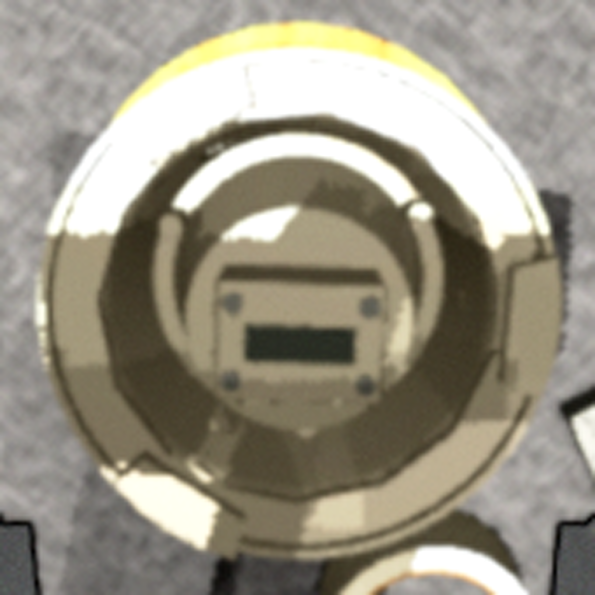

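Hooked lugs appear at right (530,310) and lower-left (190,495) of the crop. One lies on the block's long axis, so housing yaw is about -48. Block top corners: (220,281), (381,282), (386,395), (217,392).

Run:
```python
from h import *
w=dict(np.load("w2.npz"))
P=[onz(w,235+u/3.5-.5+.14,90+v/3.5-.36,.178,True) for u,v in[(220,281),(381,282),(386,395),(217,392)]]
P=np.array(P)[:,:2];print(P.round(4),P.mean(0))
for a,b in((0,1),(3,2),(3,0),(2,1)):
    e=P[b]-P[a];print(np.hypot(*e),np.degrees(np.arctan2(e[1],e[0])))
# axis projected for candidate
for c in((.5125,.19),(.508,.186)):print(c,proj(w,[[*c,.178],[*c,.144]],True))
t=dict(np.load("top0.npz"))
u=lambda a,b:(196+a/4.444,140+b/4.444)
print(onz(t,*u(199,200),.178))
```

```text
[[0.5088 0.2129]
 [0.5375 0.1803]
 [0.5151 0.1575]
 [0.4845 0.1931]] [0.51146646 0.18594676]
0.04343796957819536 -48.643361366732925
0.04687473361655321 -49.371940619224894
0.03127113982837906 39.175596015192994
0.031923421865297674 45.38545732189168
(0.5125, 0.19) [[318.21203609 182.70263645]
 [318.2308204  175.43329448]]
(0.508, 0.186) [[318.20668227 188.82963848]
 [318.2257389  180.97401736]]
[0.50738987 0.18171227 0.178     ]
```

Emit:
step_arm:
  delta_pos:
    - [0.05, 0, 0.3]
    - [0.05, 0, 0.6]
    - [0.05, 0, 0.7]
    - [0.05, 0, 0.74]
    - [0.05, 0, 0.74]
    - [0.05, 0, 0.74]
  rot:
    - [0, 0, 0]
    - [0, 0, 0]
    - [0, 0, 0]
    - [0, 0, 0]
    - [0, 0, 0]
    - [0, 0, 0]
  gripper: [1, 1, 1, 1, 1, 1]

```text
time_s: 3.82
tool_pos: [0.5116, 0.1902, 0.1676]
tool_rot: [179.9, -0.2, 42.0]
force: [-0.9, -0.4, 0.3]
grip_width: 0.0869
grasp_force: 0.0
```

Emit:
step_arm:
  delta_pos:
    - [0, 0, 0]
    - [0, 0, 0]
    - [0, 0, 0]
    - [0, 0, 0]
    - [0, 0, 0]
    - [0, 0, 0]
    - [0, 0, 0]
    - [0, 0, 0]
  rot:
    - [0, 0, 0]
    - [0, 0, 0]
    - [0, 0, 0]
    - [0, 0, 0]
    - [0, 0, 0]
    - [0, 0, 0]
    - [0, 0, 0]
    - [0, 0, 0]
  gripper: [-1, -1, -1, -1, -1, -1, -1, -1]
  squeeze: 8

```text
time_s: 4.82
tool_pos: [0.5111, 0.1889, 0.1659]
tool_rot: [179.9, -0.0, 41.9]
force: [2.9, -5.2, 2.9]
grip_width: 0.0466
grasp_force: 7.9
```

```bash
python3 shot.py w3
python3 - <<'E'
from h import *
w=dict(np.load("w3.npz"))["img"][100:400,100:540,::-1]
cv2.imwrite("pics/c3.png",cv2.resize(w,(792,540),interpolation=cv2.INTER_CUBIC))
E
```

```text
4.875 [0.51110094 0.18884171 0.16588268] [ 1.79895889e+02 -2.32721418e-02  4.19379030e+01] [ 21.2  13.5 -49.9 101.9  11.1  69.6 -79.8] [ 3.  -3.9  3.2]
[[ 0.668 -0.713 -0.216  0.569]
 [-0.745 -0.638 -0.196  0.243]
 [ 0.002  0.291 -0.957  0.318]
 [ 0.     0.     0.     1.   ]] 309.70691628693146 318.8336557050713 203.7725737121456
```

View pics/c3.png

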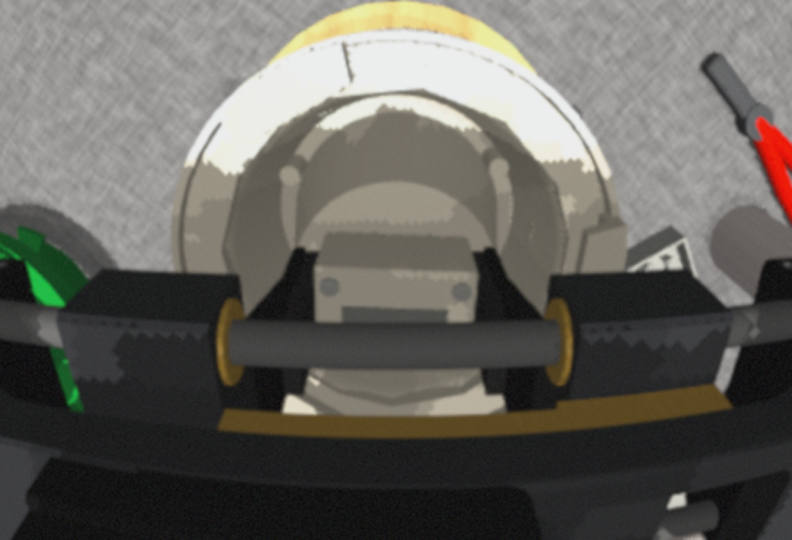

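The block is gripped between the fingers at a width of 46.6 mm, evenly. I'll firm up the grip and take up half the vertical play.

Emit:
step_arm:
  delta_pos:
    - [0, 0.004, 0]
    - [0, 0.004, -0.004]
    - [0, 0.004, -0.0075]
    - [0, 0.004, -0.0075]
    - [0, 0.004, -0.0075]
  rot:
    - [0, 0, 0]
    - [0, 0, 0]
    - [0, 0, 0]
    - [0, 0, 0]
    - [0, 0, 0]
  gripper: [-1, -1, -1, -1, -1]
  squeeze: 45

```text
time_s: 5.5
tool_pos: [0.51, 0.1893, 0.1664]
tool_rot: [-179.9, 0.1, 42.0]
force: [1.4, -2.0, -3.2]
grip_width: 0.0458
grasp_force: 44.5
```

Emit:
step_arm:
  delta_pos:
    - [0, 0, -0.0025]
    - [0, 0, -0.005]
    - [0, 0, -0.0075]
    - [0, 0, -0.0075]
  rot:
    - [0, 0, -0.047]
    - [0, 0, -0.093]
    - [0, 0, -0.14]
    - [0, 0, -0.14]
  gripper: [-1, -1, -1, -1]

```text
time_s: 6.0
tool_pos: [0.5095, 0.1897, 0.1681]
tool_rot: [-179.9, 0.1, 54.0]
force: [-0.7, -0.2, -2.8]
grip_width: 0.046
grasp_force: 44.5
```

Emit:
step_arm:
  delta_pos:
    - [0, 0, -0.0025]
    - [0, 0, -0.005]
    - [0, 0, -0.0075]
    - [0, 0, -0.01]
    - [0, 0, -0.0125]
    - [0, 0, -0.015]
    - [0, 0, -0.0175]
    - [0, 0, -0.0175]
  rot:
    - [0, 0, -0.047]
    - [0, 0, -0.093]
    - [0, 0, -0.14]
    - [0, 0, -0.186]
    - [0, 0, -0.233]
    - [0, 0, -0.279]
    - [0, 0, -0.326]
    - [0, 0, -0.326]
  gripper: [-1, -1, -1, -1, -1, -1, -1, -1]

```text
time_s: 7.0
tool_pos: [0.5101, 0.1896, 0.1718]
tool_rot: [-179.9, -0.0, 82.0]
force: [-0.3, -0.2, -3.4]
grip_width: 0.046
grasp_force: 44.5
```

Emit:
step_arm:
  delta_pos:
    - [0, 0, -0.002]
    - [0, 0, -0.002]
    - [0, 0, -0.003]
    - [0, 0, -0.02]
    - [0, 0, -0.04]
    - [0, 0, -0.06]
    - [0, 0, -0.06]
  rot:
    - [0, 0, -0.07]
    - [0, 0, -0.14]
    - [0, 0, -0.2]
    - [0, 0, -0.2]
    - [0, 0, -0.2]
    - [0, 0, -0.2]
    - [0, 0, -0.2]
  gripper: [-1, -1, -1, -1, -1, -1, -1]

```text
time_s: 7.88
tool_pos: [0.5111, 0.1893, 0.1845]
tool_rot: [179.9, 0.0, 99.2]
force: [0.1, 0.4, -2.5]
grip_width: 0.0457
grasp_force: 44.5
```

Emit:
step_arm:
  delta_pos:
    - [0, 0, -0.06]
    - [0, 0, -0.14]
    - [0, 0, -0.22]
    - [0, 0, -0.3]
    - [0, 0, -0.38]
    - [0, 0, -0.43]
    - [0, 0, -0.43]
    - [0, 0, -0.43]
  rot:
    - [0, 0, 0]
    - [0, 0, 0]
    - [0, 0, 0]
    - [0, 0, 0]
    - [0, 0, 0]
    - [0, 0, 0]
    - [0, 0, 0]
    - [0, 0, 0]
  gripper: [-1, -1, -1, -1, -1, -1, -1, -1]

```text
time_s: 8.88
tool_pos: [0.5105, 0.1889, 0.2695]
tool_rot: [-179.9, 0.0, 99.2]
force: [-0.3, -0.2, -3.0]
grip_width: 0.0461
grasp_force: 44.5
```

Run:
```python
from cell import env, viewer
from h import *
t=viewer.read_camera("top"); s=viewer.read_camera("scene"); np.savez("top1.npz",**t)
a=t["img"][120:250,190:440,::-1]; b=s["img"][150:290,190:440,::-1]
im=np.vstack([cv2.resize(a,(540,281),interpolation=3),cv2.resize(b,(540,302),interpolation=3)])
cv2.imwrite("pics/c4.png",im);print(env.get_obs()["qpos"].round(1),env.get_obs()["tool_pos"],env.get_obs()["tool_rot"])
```

```text
[ 30.9  11.1 -60.4  93.5   9.8  81.1 -21.4] [0.51042194 0.18888657 0.26930258] [-1.79924168e+02  7.51792633e-03  9.92243017e+01]
```

View pics/c4.png

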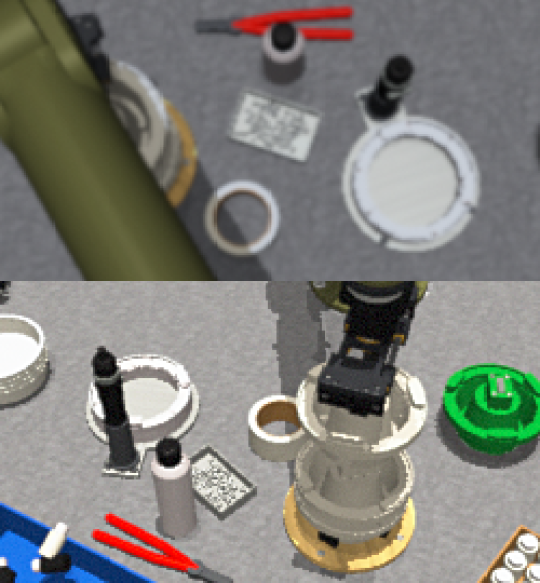

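The housing is lifted clear (scene part, about (365,405)) and the second one still sits on the carrier. Next I'll refine the fixture centre.

Run:
```python
from h import *
from scipy.ndimage import map_coordinates
from scipy.optimize import least_squares
def edges(d,fish,c,r0,z,w=.012,sgn=1):
    g=cv2.cvtColor(d["img"],cv2.COLOR_RGB2GRAY).astype(float); out=[]
    rr=np.arange(r0-w,r0+w,.0005)
    for a in np.radians(np.arange(0,360,3)):
        p=proj(d,np.c_[c[0]+rr*np.cos(a),c[1]+rr*np.sin(a),np.full(rr.size,z)],fish)
        v=cv2.GaussianBlur(map_coordinates(g,[p[:,1],p[:,0]],order=1)[None],(0,0),2)[0]
        dv=-sgn*np.gradient(v);i=dv.argmax()
        if dv[i]>1.2 and 2<i<rr.size-3: out.append((c[0]+rr[i]*np.cos(a),c[1]+rr[i]*np.sin(a)))
    return np.array(out)
def fit(E,r0,c):
    f=lambda p:np.hypot(E[:,0]-p[0],E[:,1]-p[1])-p[2]
    s=least_squares(f,[*c,r0],loss='soft_l1',f_scale=.001); return s.x.round(4),len(E),np.median(abs(s.fun)).round(5)
L=lambda n:dict(np.load(n+".npz"))
for n,fi in(("top0",0),("top1",0),("w1",1)):
    d=L(n)
    for r,z,nm in((.092,.01,"plate"),(.0805,.045,"ring")):
        c=(.469,-.196)
        for _ in range(3):
            E=edges(d,fi,c,r,z); x,k,m=fit(E,r,c); c=x[:2]
        print(n,nm,x,k,m)
# check on stack with same method
for n,fi in(("top0",0),("w2",1)):
    d=L(n)
    for r,z,nm in((.0805,.144,"flange"),(.095,.012,"carrier")):
        c=(.511,.1885)
        for _ in range(3):
            E=edges(d,fi,c,r,z); x,k,m=fit(E,r,c); c=x[:2]
        print(n,nm,x,k,m)
```

```text
top0 plate [ 0.4708 -0.1971  0.0918] 119 0.0003
top0 ring [ 0.4733 -0.1991  0.0821] 120 0.00167
top1 plate [ 0.4708 -0.1971  0.0918] 119 0.00033
top1 ring [ 0.4729 -0.1994  0.0821] 119 0.00161
w1 plate [ 0.4686 -0.1975  0.0919] 119 0.00058
w1 ring [ 0.4713 -0.1928  0.0853] 119 0.00058
top0 flange [0.512  0.1865 0.0809] 120 0.00059
top0 carrier [0.5178 0.1906 0.0995] 116 0.00222
w2 flange [0.5116 0.1871 0.0813] 118 0.00246
w2 carrier [0.5043 0.1816 0.1013] 77 0.00117
```

The fixture axis is at (0.4697,-0.1973) with yaw about 19. Home tool yaw is therefore about -11, and I'll enter at about 46. Carrying the housing over now, raised above the driver.

Emit:
step_arm:
  delta_pos:
    - [0, 0, -0.12]
    - [-0.1, -0.03, -0.25]
    - [-0.25, -0.07, -0.25]
    - [-0.45, -0.12, -0.25]
    - [-0.65, -0.18, -0.25]
    - [-0.85, -0.23, -0.25]
    - [-0.937, -0.255, -0.25]
  rot:
    - [0, 0, 0]
    - [0, 0, 0.05]
    - [0, 0, 0.1]
    - [0, 0, 0.15]
    - [0, 0, 0.2]
    - [0, 0, 0.25]
    - [0, 0, 0.3]
  gripper: [-1, -1, -1, -1, -1, -1, -1]

```text
time_s: 9.85
tool_pos: [0.49, -0.0069, 0.3195]
tool_rot: [-180.0, 0.1, 73.0]
force: [0.9, 1.4, -2.9]
grip_width: 0.0461
grasp_force: 44.5
```

```bash
cat > go.py <<'E'
import sys
from cell import env
from h import *
from scipy.spatial.transform import Rotation as R
o=env.get_obs(); T=np.array([float(v) for v in sys.argv[1:4]]);Y=float(sys.argv[4])
M=R.from_euler('xyz',o["tool_rot"],degrees=True).as_matrix()
dy=(Y-o["tool_rot"][2]+180)%360-180
print(o["tool_pos"].round(4),o["tool_rot"].round(2),o["qpos"].round(0),o["force"].round(1),"d",(M.T@(T-o["tool_pos"])/.2).round(4),"rz",round(-np.radians(dy)/1.5,3))
E
python3 go.py .4697 -.1973 .32 46
```

```text
[ 0.49   -0.0069  0.3195] [-1.7996e+02  6.0000e-02  7.3040e+01] [ 49.  -2. -49.  96.  -1.  86. -17.] [ 0.9  1.4 -2.9] d [-0.94    0.1807 -0.0016] rz 0.315
```

Emit:
step_arm:
  delta_pos:
    - [-0.15, 0.03, 0]
    - [-0.35, 0.07, 0]
    - [-0.55, 0.11, 0]
    - [-0.75, 0.145, 0]
    - [-0.9, 0.17, 0]
    - [-0.95, 0.181, 0]
    - [-0.95, 0.181, 0]
    - [-0.95, 0.181, 0]
    - [-0.95, 0.181, 0]
  rot:
    - [0, 0, 0.06]
    - [0, 0, 0.12]
    - [0, 0, 0.18]
    - [0, 0, 0.24]
    - [0, 0, 0.28]
    - [0, 0, 0.315]
    - [0, 0, 0.315]
    - [0, 0, 0.315]
    - [0, 0, 0.315]
  gripper: [-1, -1, -1, -1, -1, -1, -1, -1, -1]

```text
time_s: 10.98
tool_pos: [0.4714, -0.1954, 0.3202]
tool_rot: [180.0, -0.0, 46.5]
force: [0.1, 0.2, -1.2]
grip_width: 0.046
grasp_force: 44.5
```

```bash
python3 go.py .4697 -.1973 .125 46
```

```text
[ 0.4714 -0.1954  0.3202] [179.99  -0.    46.49] [ 59.   1. -39.  93.   1.  86. -24.] [ 0.1  0.2 -1.2] d [-1.250e-02  2.000e-04  9.758e-01] rz 0.006
```

Emit:
step_arm:
  delta_pos:
    - [-0.012, 0, 0.15]
    - [-0.012, 0, 0.35]
    - [-0.012, 0, 0.55]
    - [-0.012, 0, 0.75]
    - [-0.012, 0, 0.88]
    - [-0.012, 0, 0.95]
    - [-0.012, 0, 0.95]
    - [-0.012, 0, 0.95]
  rot:
    - [0, 0, 0]
    - [0, 0, 0]
    - [0, 0, 0]
    - [0, 0, 0]
    - [0, 0, 0]
    - [0, 0, 0]
    - [0, 0, 0]
    - [0, 0, 0]
  gripper: [-1, -1, -1, -1, -1, -1, -1, -1]

```text
time_s: 11.98
tool_pos: [0.4704, -0.1984, 0.1313]
tool_rot: [179.9, -0.0, 46.4]
force: [-0.3, -0.3, -2.7]
grip_width: 0.0462
grasp_force: 44.5
```

Emit:
step_arm:
  delta_pos:
    - [0, 0, 0.02]
    - [0, 0, 0.035]
    - [0, 0, 0.05]
    - [0, 0, 0.05]
  rot:
    - [0, 0, 0]
    - [0, 0, 0]
    - [0, 0, 0]
    - [0, 0, 0]
  gripper: [-1, -1, -1, -1]

```text
time_s: 12.48
tool_pos: [0.4692, -0.1981, 0.1198]
tool_rot: [-180.0, 0.0, 46.4]
force: [-0.1, -0.1, -2.7]
grip_width: 0.0462
grasp_force: 44.5
```

Emit:
step_arm:
  delta_pos:
    - [0, 0, 0.015]
    - [0, 0, 0.03]
    - [0, 0, 0.045]
    - [0, 0, 0.045]
  rot:
    - [0, 0, 0]
    - [0, 0, 0]
    - [0, 0, 0]
    - [0, 0, 0]
  gripper: [-1, -1, -1, -1]

```text
time_s: 12.98
tool_pos: [0.4692, -0.1981, 0.1107]
tool_rot: [-180.0, 0.0, 46.4]
force: [0.3, -0.1, -2.1]
grip_width: 0.046
grasp_force: 44.5
```

Emit:
step_arm:
  delta_pos:
    - [0, 0, 0.006]
    - [0, 0, 0.012]
    - [0, 0, 0.015]
    - [0, 0, 0.015]
  rot:
    - [0, 0, 0]
    - [0, 0, 0]
    - [0, 0, 0]
    - [0, 0, 0]
  gripper: [-1, -1, -1, -1]

```text
time_s: 13.48
tool_pos: [0.4694, -0.1982, 0.108]
tool_rot: [180.0, 0.0, 46.4]
force: [0.4, 0.2, -3.4]
grip_width: 0.0456
grasp_force: 44.5
```

It's still carried freely, about 1 mm above the ramp. I'll twist clockwise now, following the ramp.

Emit:
step_arm:
  delta_pos:
    - [0, 0, 0]
    - [0, 0, 0]
    - [0, 0, 0]
    - [0, 0, 0]
    - [0, 0, 0.0025]
    - [0, 0, 0.005]
    - [0, 0, 0.0075]
    - [0, 0, 0.0075]
  rot:
    - [0, 0, 0.05]
    - [0, 0, 0.1]
    - [0, 0, 0.15]
    - [0, 0, 0.2]
    - [0, 0, 0.247]
    - [0, 0, 0.293]
    - [0, 0, 0.34]
    - [0, 0, 0.34]
  gripper: [-1, -1, -1, -1, -1, -1, -1, -1]

```text
time_s: 14.48
tool_pos: [0.4694, -0.1982, 0.1066]
tool_rot: [180.0, 0.0, 17.2]
force: [-0.3, 0.1, -3.0]
grip_width: 0.0456
grasp_force: 44.5
```

Emit:
step_arm:
  delta_pos:
    - [0, 0, 0.0025]
    - [0, 0, 0.005]
    - [0, 0, 0.0075]
    - [0, 0, 0.01]
    - [0, 0, 0.0125]
    - [0, 0, 0.0125]
  rot:
    - [0, 0, 0.047]
    - [0, 0, 0.093]
    - [0, 0, 0.14]
    - [0, 0, 0.186]
    - [0, 0, 0.233]
    - [0, 0, 0.233]
  gripper: [-1, -1, -1, -1, -1, -1]

```text
time_s: 15.22
tool_pos: [0.4696, -0.1982, 0.1042]
tool_rot: [180.0, -0.0, -2.8]
force: [1.1, -0.5, -2.5]
grip_width: 0.0457
grasp_force: 44.5
```

```bash
python3 -c "
from cell import env;o=env.get_obs();print(o['wrist_torque'],o['force'],o['tool_pos'],o['tool_rot'])"
```

```text
[ 0.04570507 -0.13895853 -0.02390989] [ 1.08142018 -0.52386116 -2.54238325] [ 0.46962367 -0.19820222  0.10416281] [ 1.79993098e+02 -2.93709250e-02 -2.77175409e+00]
```

Still free, about 8 degrees to go. I'll continue in small turns and watch the torque for the stop.

Emit:
step_arm:
  delta_pos:
    - [0, 0, 0.0025]
    - [0, 0, 0.005]
    - [0, 0, 0.005]
  rot:
    - [0, 0, 0.04]
    - [0, 0, 0.08]
    - [0, 0, 0.08]
  gripper: [-1, -1, -1]

```text
time_s: 15.6
tool_pos: [0.4701, -0.1986, 0.1034]
tool_rot: [180.0, -0.1, -9.6]
force: [2.7, -2.0, -2.4]
grip_width: 0.0458
grasp_force: 44.4
```

```bash
python3 -c "
from cell import env;o=env.get_obs();print(o['wrist_torque'],o['force'],o['tool_pos'],o['tool_rot'])"
```

```text
[-0.34168496 -0.57608764  0.15909154] [ 2.65449419 -1.97505998 -2.38778214] [ 0.47014016 -0.19856077  0.10338764] [ 1.79958840e+02 -1.05693185e-01 -9.58842548e+00]
```

Emit:
step_arm:
  delta_pos:
    - [0, 0, 0.001]
    - [0, 0, 0.002]
    - [0, 0, 0.002]
  rot:
    - [0, 0, 0.03]
    - [0, 0, 0.05]
    - [0, 0, 0.05]
  gripper: [-1, -1, -1]

```text
time_s: 15.98
tool_pos: [0.4702, -0.1983, 0.1033]
tool_rot: [179.9, -0.1, -13.7]
force: [1.4, -1.5, 1.1]
grip_width: 0.0457
grasp_force: 46.1
```

```bash
python3 -c "
from cell import env;o=env.get_obs();print(o['wrist_torque'],o['force'],o['tool_pos'],o['tool_rot'])"
```

```text
[-0.55496561 -0.40542423  2.21703428] [ 1.38758899 -1.52396013  1.11571308] [ 0.47022453 -0.19826488  0.10333825] [ 1.79902846e+02 -9.70461603e-02 -1.37392564e+01]
```

Stop reached: torque is 2.2 N m and the weight is borne by the fixture. I'll ease the grip, then release.

Emit:
step_arm:
  delta_pos:
    - [0, 0, 0.003]
    - [0, 0, 0.003]
    - [0, 0, 0.003]
    - [0, 0, 0.003]
    - [0, 0, 0.003]
    - [0, 0, 0.003]
    - [0, 0, 0.003]
  rot:
    - [0, 0, -0.01]
    - [0, 0, -0.015]
    - [0, 0, -0.015]
    - [0, 0, -0.015]
    - [0, 0, -0.015]
    - [0, 0, -0.015]
    - [0, 0, -0.015]
  gripper: [-1, -1, 1, 1, 1, 1, 1]
  squeeze: 10

```text
time_s: 16.85
tool_pos: [0.4693, -0.1982, 0.1021]
tool_rot: [180.0, 0.0, -12.8]
force: [-0.6, -0.4, 0.1]
grip_width: 0.0845
grasp_force: 0.0
```

Emit:
step_arm:
  delta_pos:
    - [0, 0, -0.1]
    - [0, 0, -0.3]
    - [0, 0, -0.6]
    - [0, 0, -0.9]
    - [-0.4, 0, -0.95]
    - [-0.4, 0, -0.95]
  rot:
    - [0, 0, 0]
    - [0, 0, 0]
    - [0, 0, 0]
    - [0, 0, 0]
    - [0, 0, 0]
    - [0, 0, 0]
  gripper: [1, 1, 1, 1, 1, 1]

```text
time_s: 17.6
tool_pos: [0.3897, -0.1804, 0.2933]
tool_rot: [179.9, -0.1, -12.8]
force: [-0.1, -0.0, -0.5]
grip_width: 0.087
grasp_force: 0.0
```

```bash
python3 shot.py w4
python3 - <<'E'
from h import *
from cell import viewer
w=dict(np.load("w4.npz"))["img"][40:290,180:480,::-1]
t=viewer.read_camera("top"); np.savez("top2.npz",**t)
s=viewer.read_camera("scene")["img"]
a=cv2.resize(w,(600,500),interpolation=3)
b=np.vstack([cv2.resize(t["img"][140:244,336:426,::-1],(200,231),interpolation=3),cv2.resize(s[180:284,200:300,::-1],(200,269),interpolation=3)])
cv2.imwrite("pics/c5.png",np.hstack([a,b]))
E
```

```text
17.65 [ 0.38855991 -0.18029753  0.29320941] [ 1.79846566e+02  2.56246061e-03 -1.28530127e+01] [ 56.4 -10.5 -30.3 105.8  -5.2  83.3 -75.8] [-1.2  0.1  0.8]
[[-0.223 -0.933 -0.284  0.467]
 [-0.975  0.214  0.063 -0.198]
 [ 0.002  0.291 -0.957  0.445]
 [ 0.     0.     0.     1.   ]] 309.70691628693146 318.8336557050713 203.7725737121456
```

View pics/c5.png

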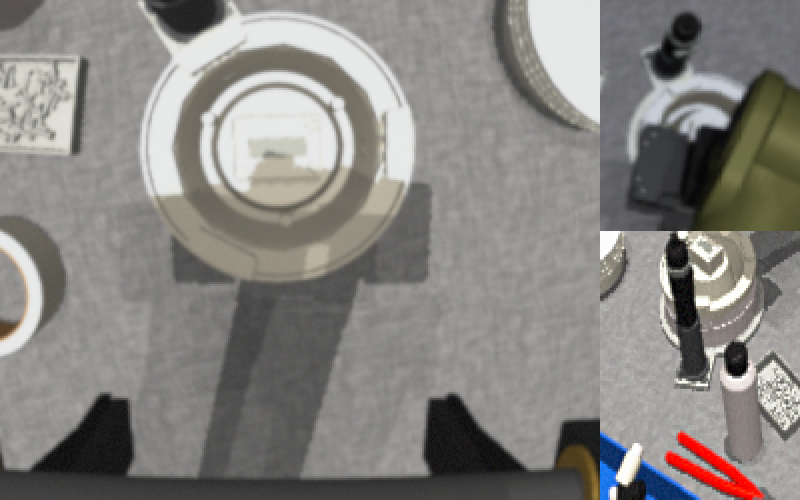

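The final view shows the housing seated concentrically in the ring at (277,147). The block is square to the home direction, the gripper is clear, and the driver, can, tray and tape are unmoved. The stop torque was felt at the expected home yaw, so I'm handing in.

```bash
python3 -c "
from cell import env;print(env.sign_off())"
```

```text
the job is handed in; nothing more can be done
None
```

I twisted the top housing free, moved it to the fixture, locked it clockwise against the stop, released it and handed the job in at about 18 s. The sign-off returned no verdict. The second housing was still in place after the lift, no measured force was high, and no bystander I could see had moved. Seated height is estimated at about 17 mm from the tool position, not measured directly.

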